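# Load the tilting gauge frame, drop its kickstand and hold it upright

## Task

In the hardness-test lab, slip the steel weight ring all the way down over the pin on the leaning frame's hub and let go of it, then flip the frame's kickstand over centre and fully down. Last, take the frame by its top bar and raise it upright, without tipping it over to the kickstand's side, and finish still holding the bar so that the frame stays upright and cannot tip back. Leave the other loose things where they are.

Things in the scene. Friction and masses are not known exactly. Their poses are not given: they have to be found in the camera images.
- base: Dark steel base plate, bolted down, 250 x 220 x 8 mm, with dark bearing blocks and two 94 mm high stop posts. Origin on the bench, below the frame's hinge. x: parallel to the hinge, level; the frame leans to its -y side, the kickstand is for the +y side. The plate spans x -105 to 145, y -110 to 110 mm. Yaw within 0.35 rad of the world's.
- frame: White frame hinged about the base's x, 30 mm above the bench. Origin on the hinge, midway between its 18 mm uprights (x -50, +50 mm); z up along them. Starts leaning 10 deg to -y on the stop posts; upright = z vertical. Falls back if let go; with the ring on, 3 to 5 N at the top bar raises and holds it. Kickstand down, its foot stops it 1.5 deg past upright; else it swings 11 deg past.
- bar (a point): Middle of the frame's top bar: steel round bar, 18 mm diameter, 140 mm long along the frame's x, 235 mm from the hinge (about 261 mm above the bench leaning, 265 mm upright). Uprights meet it from below 50 mm either side of this point; 80 mm is free between them. Axes as the frame's.
- seat (a point): Centre of the top face of the hub (dark disc, 48 mm diameter, 20 mm thick), where the ring must rest; it lies 120 mm from the frame's plane on the -y side, 62 mm above the hinge along the frame's z. A steel pin of 12 mm diameter with a round end stands on it along the frame's z. Axes as the frame's.
- pin_tip (a point): Round top end of the pin, 50 mm above seat along the frame's z; it leans with the frame.
- ring: Loose steel weight ring: 56 mm outside diameter, 26 mm bore, 30 mm high, about 0.45 kg, lying flat on the bench. Origin: centre of its underside; z up along the bore. The only loose thing with a hole through it. On the right-hand side (-y) of the bench, in any of three places.
- kickstand (a joint): Kickstand angle on the frame, rad. 0 = folded up (8 deg inwards, to -y, of the frame's z); grows as it swings out to +y and down; 2.79 = fully down on its stop, splayed 28 deg to +y. It turns freely, slightly damped, under its own weight: with the frame leaning it balances at 0.31; short of that it falls back, beyond it falls fully down by itself in about a second.
- pivot (a point): Pivot centre of the kickstand, on a stub on the frame's +x side: 110 mm from the frame's middle along x, 100 mm above the hinge along the frame's z. The kickstand turns about the frame's x axis.
- foot (a point): Centre of the kickstand's foot, a black rubber ball of 20 mm diameter at the end of its leg: a 12 mm steel rod, foot 125 mm from the pivot. When folded up the foot is about 245 mm above the bench.
- disc: Loose solid steel test disc, 62 mm diameter, 16 mm high (bystander). Origin: centre of its underside.
- vblock: Loose dark steel V-block, 50 x 46 x 34 mm (bystander). Origin: centre of its underside.
- jar: Small jar with a lid, 54 mm diameter, 60 mm high, on the left (bystander). Origin: centre of its underside.
Mind the look-alikes: they are no part of the job. Leave any green or purple look-alike of the ring alone.

How it is judged (in metres and radians):
On the way, in this order (a step that is already met when the one before it is completed fails the run):
1. the ring sits fully down on the hub, over the pin, and is let go, the kickstand still up (distance between ring and seat below 0.011 m and angle between the z axis of ring and the z axis of frame, either way round below 0.09 rad and contact force between the fingers and ring below 0.05 N and value of joint kickstand below 1 rad), for 0.3 s.
2. with the ring on, the kickstand is flipped over centre and fully down, the frame not yet upright (distance between ring and seat below 0.011 m and angle between the z axis of ring and the z axis of frame, either way round below 0.09 rad and contact force between the fingers and ring below 0.05 N and value of joint kickstand above 2.69 rad and angle between frame's own z axis and vertical above 0.08 rad), for 0.2 s.
At the end, for the whole second after the job is handed in: Ring on the hub over the pin (within 11 mm of the seat, square within 0.09 rad, fingers off it), kickstand fully down (over 2.69 rad), the gripper holding the frame by its top bar (over 1 N, grasp point within 75 mm of the bar's middle), the frame still and upright within 0.06 rad (distance between ring and seat below 0.011 m and angle between the z axis of ring and the z axis of frame, either way round below 0.09 rad and contact force between the fingers and ring below 0.05 N and value of joint kickstand above 2.69 rad and angle between frame's own z axis and vertical below 0.06 rad and angular speed of frame below 0.05 rad/s and contact force between the fingers and frame above 1 N and distance between the grasp point and bar below 0.075 m); the arm keeps its last pose, push and grip.
It fails at once if the frame is tipped over to the kickstand's side (more than about 8 degrees beyond upright) (y of bar in the frame of base above 0.033 m).
It fails at once if the test disc is moved more than 30 mm (distance of disc from where it was at the start of the episode above 0.03 m).
It fails at once if the V-block is moved more than 30 mm (distance of vblock from where it was at the start of the episode above 0.03 m).
It fails at once if the jar is moved more than 30 mm (distance of jar from where it was at the start of the episode above 0.03 m).
It also fails if it takes over 72 s, if anything falls off the work surface, if the arm or the gripper's body presses on something with over 40 N, if the wrist force passes 120 N, or if a joint passes its speed limit or range.

## Robot

A 6-joint arm with a two-finger parallel gripper is mounted at the origin on the work surface. World frame = base frame: x ahead of the robot, y to its left, z up, the work surface at z = 0. Lengths are in mm, angles in degrees, forces in N, time in s.
With the tool pointing down it reaches from about 300 to 850 mm from the base axis. Payload 4.2 kg.
Tool frame: the origin (TCP) lies at the very end of the fingers, on their centre line; the grasp point (between the pads) lies 19 mm behind it; x points along the fingers, z is the direction in which the jaws open and shut, and the axes are right-handed (so a half turn about x gives the same grasp; the last joint's range is limited). The gripper opens to 91 mm and grips with 3 to 60 N. Pads are 32 mm wide; open, the fingers measure 118 mm over their backs; the gripper's body (76 mm by 178 mm) begins 60 mm behind the grasp point.
Start: joints at [-73.224, 18.312, 89.639, -0, 72.044, -1.146], TCP at [176.945, -547.114, 213.976] pointing down, gripper open.
Joint ranges: [-177.97, 177.97], [-48.28, 115.42], [12.27, 149.76], [-77.06, 257.06], [2.81, 150.46], [-146.56, 146.56]. Speed limits (degrees/s): [147.25, 147.25, 180, 180, 180, 180].

## Interface

Orientations are given as [roll, pitch, yaw] about the fixed x, y, z axes, in that order (R = Rz(yaw) Ry(pitch) Rx(roll)).
In Python, from workcell import state, grab_frame, camera_info, env, search_frame, place_of gives the robot as it stands.
- The arm moves only by the tool drive_tool, never from a script. Its argument "plan" is a list of rows, each a list of 7 numbers: the turn, a rotation vector about the world's x, y, z in degrees, then the shift along the world's x, y, z in mm, then the finger opening in mm, from 0 to 91.2. In form: [[wx, wy, wz, dx, dy, dz, jaw], ...]. A call has 1 to 10 rows; each row is the pose to reach, as a shift and turn from the pose measured when the call began; what a row does not reach only later rows make up. A row lasts 1/8 s, in which the tool goes at most 62.5 mm and 10.7 degrees, less where a joint would pass 70% of its speed; a pose out of reach is approached as far as the arm can. A call with a gripper value outside its range is refused whole. The fingers move at their own pace and stop on an object; "grip_force" is the grip in N (left out, the last holds). Time passes only in rows, so rows that repeat a pose let the fingers close. It gives the time, the measured TCP pose, the force and the opening at its end, in the units of the state.
- state(): the state, without advancing time (a new reading comes with each control period).
- grab_frame(name): name is "scene" or "side" or "wrist"; returns the picture (480x640x3 uint8, red, green, blue); there is no depth.
- camera_info(name): a dict with "intrinsics" (3x3 intrinsics, pixels), "origin" and "orientation" of the camera in the world; the wrist camera has in their place "hand_eye" (4x4, takes a point from camera to tool coordinates, whose origin is the TCP and whose axes are the tool frame's). Camera axes: x right, y down, z forward; pixel columns grow to the right and rows downward; lengths in mm; the calibration is good to about 2 mm. The wrist camera is an equidistant fisheye: a pixel r from the principal point sees the ray r / f radians off the axis. A picture is of the moment at which its call begins: read the wrist's pose just before it. camera_info takes no time and is no camera call.
- env.job_done(): hands the job in, once; it reports no verdict.
Trained networks look in the newest picture that a camera, given by its name, has taken for a name from the list of things; names that differ only in an ending like _2 or _b are one class to them, and where a whole thing is asked for, a point or a joint stands for the part that bears it (a point fixed in the world has none). Each returns a list of dicts, best first, with "p" (0 to 1); they miss things now and then, are a little off and sometimes report something else, mostly with a low value. They report only what shows in the picture. A call takes as long as a camera call. They do not tell look-alikes from the thing itself.
- search_frame(camera, label): "rect" ([left, top, right, bottom] as shares, 0 to 1, of the picture: columns of its width, rows of its height, round what is visible of it).
- place_of(camera, label): "location" ([column, row] as shares, 0 to 1, of the picture: columns of its width, rows of its height: a listed point, or the origin of a listed thing).
The state is a dict: "time_s": time; "qpos": joint angles; "qvel": joint speeds; "effort": joint torques, N m; "ee_pos": TCP position; "ee_rot": TCP orientation; "force": force on the tool from outside, world axes, zero at the start; "torque": the same for the moment, N m; "gripper_width": finger opening in mm.
Only numpy, scipy, OpenCV 4.12 (cv2) and the standard library are available. Lean on these libraries where they do the work, as an engineer would, in place of code of your own. Each camera call takes 0.05 s, during which the arm holds its last target. There are 200 camera calls.

## Working session

There is one attempt and no reset: what is moved stays moved. The work goes in short steps, Python scripts to look and compute and a tool call to move; the robot and the scene stay as the last step left them, time stands still between calls to the robot, and variables do not carry over. Pictures are saved under pics/ and viewed, about 8 in all and at most 12, crops included, and the job is handed in when it is done.

Besides the shell and the picture viewer there is one more tool, called after "Call:" by a JSON object that holds its "method" and its "body". drive_tool: Moves the arm, as the interface text tells. Its arguments: {"type":"object","properties":{"plan":{"type":"array"},"grip_force":{"type":"number"}},"required":["plan"]}

```bash
mkdir -p pics; cat > h.py <<'E'
import numpy as np,cv2
from scipy.spatial.transform import Rotation as R
from workcell import *
def save(n,f,crop=None,s=1):
    im=grab_frame(n)
    if crop: im=im[crop[1]:crop[3],crop[0]:crop[2]]
    if s!=1: im=cv2.resize(im,None,fx=s,fy=s,interpolation=cv2.INTER_CUBIC)
    cv2.imwrite('pics/'+f,im[:,:,::-1])
E
python3 - <<'E'
from h import *
for n in ['scene','side','wrist']:
    print(n,camera_info(n)); save(n,n+'0.png')
    for l in ['base','frame','bar','seat','pin_tip','ring','pivot','foot','disc','vblock','jar']:
        print(l,[(round(d['p'],2),np.round(np.array(d['location'])*[640,480],1).tolist()) for d in place_of(n,l)][:4])
a=cv2.imread('pics/scene0.png');b=cv2.imread('pics/side0.png')
cv2.imwrite('pics/both.png',cv2.resize(np.hstack([a,b]),(800,300)))
print(state())
E
```

```text
scene {'intrinsics': array([[543.33295231,   0.        , 324.45913454],
       [  0.        , 543.33295231, 245.8307357 ],
       [  0.        ,   0.        ,   1.        ]]), 'origin': array([1019.57730079,  737.35408273, 1146.43878251]), 'orientation': array([-136.87620638,   -1.12621093,  149.66139659])}
base [(0.61, [355.6, 327.2])]
frame [(0.78, [354.6, 314.7]), (0.18, [340.9, 272.8])]
bar [(0.77, [355.5, 238.6])]
seat [(0.63, [342.7, 270.0])]
pin_tip [(0.76, [343.4, 254.4])]
ring [(0.81, [254.8, 197.3]), (0.76, [274.6, 212.5]), (0.64, [284.5, 184.9]), (0.56, [246.1, 223.4])]
pivot [(0.59, [309.0, 295.3])]
foot [(0.55, [307.1, 249.0])]
disc [(0.84, [316.0, 233.3])]
vblock [(0.56, [271.4, 247.6])]
jar [(0.76, [452.3, 402.6])]
side {'intrinsics': array([[518.75625243,   0.        , 318.99222205],
       [  0.        , 518.75625243, 244.66313805],
       [  0.        ,   0.        ,   1.        ]]), 'origin': array([  321.75826179, -1159.73636403,  1005.95167813]), 'orientation': array([-125.43423709,   -0.83750648,  -10.74299295])}
base [(0.78, [305.6, 273.6]), (0.38, [342.3, 238.
[... 1000 characters left out ...]
[]
ring []
pivot []
foot []
disc []
vblock []
jar []
{'time_s': 1.8, 'qpos': array([-7.32230636e+01,  1.83115451e+01,  8.96391505e+01,  2.35554691e-03,
        7.20428663e+01, -1.14598027e+00]), 'qvel': array([-0.07189274,  0.0695097 ,  0.04908161, -0.05491844, -0.01570588,
        0.04410831]), 'effort': array([-7.43785367e-04, -4.12349117e+01, -2.32227498e+01,  7.26609514e-02,
        3.77728022e-02, -7.49249750e-06]), 'ee_pos': array([ 176.9677451 , -547.11269933,  213.97846615]), 'ee_rot': array([ 18.04525694,  89.99318305, -54.03255249]), 'force': array([-0.77340659,  0.6361486 ,  0.1207065 ]), 'torque': array([ 0.03850817, -0.02126914, -0.06170569]), 'gripper_width': 90.81135012556996}
```

View pics/scene0.png

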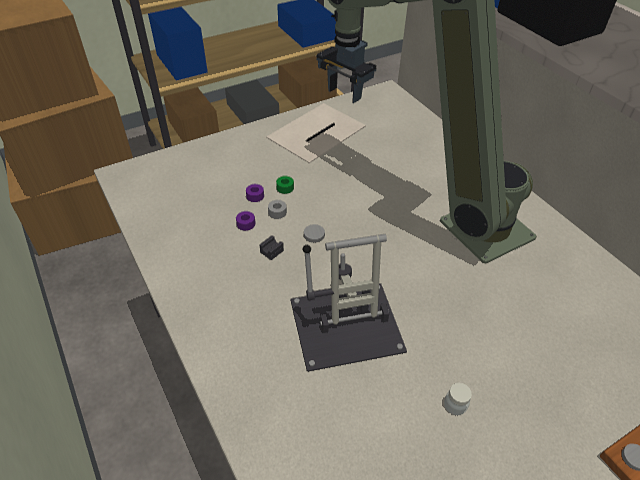

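View pics/side0.png

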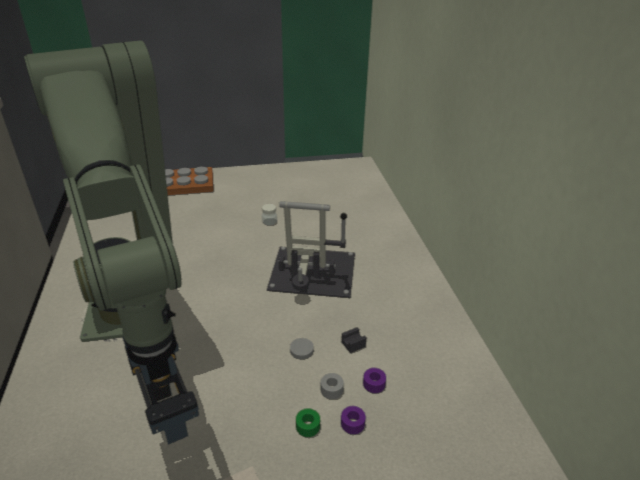

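The scene picture shows the grey steel ring at about (277,209), with side view (332,385). Things it could be taken for are green (285,185), purple (255,192) and (246,220), and the solid disc (314,233). I choose the grey one with the hole. Next I fit the poses.

```bash
cat >> h.py <<'E'
from scipy.optimize import least_squares
def proj(n,P):
    c=camera_info(n);Rm=R.from_euler('xyz',c['orientation'],degrees=True).as_matrix()
    p=(np.atleast_2d(P)-c['origin'])@Rm;p=p@c['intrinsics'].T
    return p[:,:2]/p[:,2:]
def onplane(n,uv,z):
    c=camera_info(n);Rm=R.from_euler('xyz',c['orientation'],degrees=True).as_matrix()
    d=Rm@np.linalg.inv(c['intrinsics'])@[uv[0],uv[1],1];o=c['origin']
    return o+d*(z-o[2])/d[2]
def fpt(b,p,tilt=10):  # frame coords->world; b=(x,y,yaw deg); tilt to -y
    q=R.from_euler('x',tilt,degrees=True).apply(np.atleast_2d(p))+[0,0,30]
    return R.from_euler('z',b[2],degrees=True).apply(q)+[b[0],b[1],0]
E
python3 - <<'E'
from h import *
F=dict(frame=[0,0,0],bar=[0,0,235],seat=[0,-120,62],pin_tip=[0,-120,112],pivot=[110,0,100],foot=[110,-125*np.sin(np.radians(8)),100+125*np.cos(np.radians(8))])
obs={'scene':dict(base=[355.6,327.2],frame=[354.6,314.7],bar=[355.5,238.6],seat=[342.7,270],pin_tip=[343.4,254.4],pivot=[309,295.3],foot=[307.1,249]),
'side':dict(base=[305.6,273.6],frame=[302,267.2],bar=[303.4,208.5],seat=[303,277.4],pin_tip=[300.6,265.9],pivot=[342.6,243.1],foot=[346.4,217])}
def w(b,k): return np.array([[b[0],b[1],0]]) if k=='base' else fpt(b,F[k])
def res(b): return np.concatenate([(proj(n,w(b,k))[0]-v) for n in obs for k,v in obs[n].items()])
s=least_squares(res,[600,0,0],loss='soft_l1',f_scale=2);print(s.x)
i=0
for n in obs:
  for k in obs[n]: print(n,k,s.fun[i:i+2].round(1));i+=2
for k in F: print(k,w(s.x,k).round(1))
O=dict(ring=([274.6,212.5],[328.6,392.2]),disc=([316,233.3],[301.2,352.4]),vb=([271.4,247.6],[354.4,342.9]),jar=([452.3,402.6],[267.8,222.4]))
for k,(a,b) in O.items(): print(k,onplane('scene',a,0).round(1),onplane('side',b,0).round(1))
for k,a,b in [('green',[284.5,184.9],[303.8,425.6]),('p1',[254.8,197.3],[352.5,424.1]),('p2',[246.1,223.4],[376.6,386.2])]: print(k,onplane('scene',a,0).round(),onplane('side',b,0).round())
print(onplane('scene',(277,209),15),onplane('side',(332,384),15))
E
```

```text
[530.61528328  93.75071808 -16.27336751]
scene base [-2.  -3.3]
scene frame [-0.3  2.3]
scene bar [-0.1  3.4]
scene seat [-1.3 -1.4]
scene pin_tip [-2.  -0.9]
scene pivot [1.1 0. ]
scene foot [-0.9  0.5]
side base [-0.4 -2.4]
side frame [ 3.1 -3.7]
side bar [-0.1 -2.5]
side seat [-3.2  2.4]
side pin_tip [-1.3  2.1]
side pivot [-0.9  0. ]
side foot [-3.9 -1.2]
frame [[530.6  93.8  30. ]]
bar [[519.2  54.6 261.4]]
seat [[494.5 -30.   70.2]]
pin_tip [[492.  -38.4 119.5]]
pivot [[631.3  46.3 128.5]]
foot [[620.5   9.2 247.4]]
ring [ 520.2 -373.4    0. ] [ 509.  -374.9    0. ]
disc [ 453.9 -234.1    0. ] [ 464.7 -238.2    0. ]
vb [ 594.3 -246.7    0. ] [ 608.6 -229.4   -0. ]
jar [450.7 389.1   0. ] [445.9 390.8   0. ]
green [ 434. -473.    0.] [ 436. -456.    0.]
p1 [ 543. -466.    0.] [ 544. -471.    0.]
p2 [ 616. -372.    0.] [ 627. -378.    0.]
[ 513.4214166  -369.09073047   15.        ] [ 519.10332721 -364.3375497    15.        ]
```

```bash
cat >> h.py <<'E'
def tool(): 
    s=state();return np.array(s['ee_pos']),R.from_euler('xyz',s['ee_rot'],degrees=True)
def go(pos,x,z):
    """print turn/shift from present pose to TCP pos, tool x dir, jaw z dir"""
    p,r=tool();x=np.array(x,float);x/=np.linalg.norm(x);z=np.array(z,float);z-=x*(x@z);z/=np.linalg.norm(z)
    T=R.from_matrix(np.c_[x,np.cross(z,x),z]);v=(T*r.inv()).as_rotvec(degrees=True)
    print('turn',v.round(1),'shift',(np.array(pos)-p).round(1))
def wray(uv,pose):
    c=camera_info('wrist');K=c['intrinsics'];H=c['hand_eye'];d=(np.array(uv)-K[:2,2])/K[0,0];th=np.linalg.norm(d)
    v=np.r_[d/max(th,1e-9)*np.sin(th),np.cos(th)];p,r=pose
    return p+r.apply(H[:3,3]),r.apply(H[:3,:3]@v)
def wplane(uv,pose,z):
    o,d=wray(uv,pose);return o+d*(z-o[2])/d[2]
E
python3 - <<'E'
from h import *
p,r=tool();print(r.as_matrix().round(2))
for a in (150,-30): go([514,-368,160],[0,0,-1],[np.cos(np.radians(a)),np.sin(np.radians(a)),0])
E
```

```text
[[ 0.    0.95  0.31]
 [-0.    0.31 -0.95]
 [-1.    0.    0.  ]]
turn [   0.    -0.  -137.9] shift [337.  179.1 -54. ]
turn [ 0.   0.  42.1] shift [337.  179.1 -54. ]
```

Call:
{"method": "drive_tool", "body": {"plan": [[0,0,10,60,30,0,91],[0,0,20,120,60,0,91],[0,0,30,180,90,0,91],[0,0,42,240,120,-20,91],[0,0,42,290,150,-40,91],[0,0,42,337,179,-54,91],[0,0,42,337,179,-54,91],[0,0,42,337,179,-54,91]]}}

```text
time_s: 2.8
ee_pos: [514.1, -367.8, 159.6]
ee_rot: [-151.0, 89.9, 179.1]
force: [-0.4, -0.3, -0.2]
gripper_width: 91.1
```

```bash
python3 - <<'E'
from h import *
print(state()['ee_pos'],state()['qpos'])
pose=tool();save('wrist','w1.png')
for d in place_of('wrist','ring'):
    uv=np.array(d['location'])*[640,480];print(d['p'],uv.round(),wplane(uv,pose,0).round(1))
for n in ['seat','pin_tip']: print(n,place_of('wrist',n))
E
```

```text
[ 514.09753327 -367.76305293  159.59159536] [-3.66016802e+01  2.55119161e+01  8.64224187e+01 -3.86912074e-02
  6.81156934e+01 -6.60874709e+00]
0.92 [308. 337.] [ 439.  -461.4    0. ]
0.84 [427. 166.] [ 619.6 -368.6    0. ]
0.83 [405. 299.] [ 542.9 -473.8    0. ]
0.65 [329. 224.] [ 515.4 -370.6    0. ]
seat []
pin_tip []
```

View pics/w1.png

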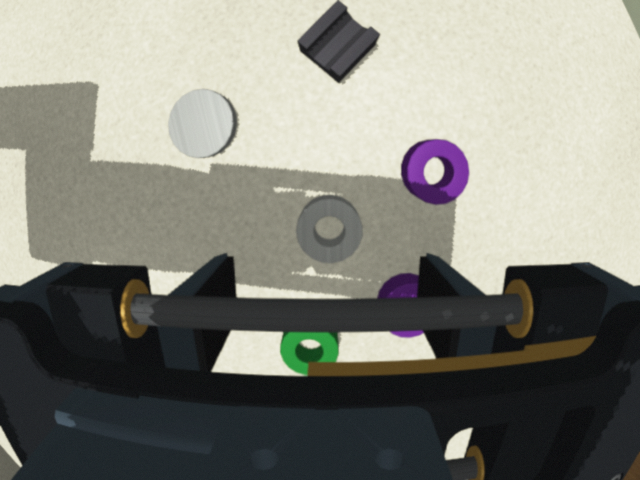

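The wrist picture shows the grey ring with its hole at (329,229), between the jaws. Purple is at (435,171) and (408,305), green at (309,348), and the solid disc at (202,122). The choice is confirmed at (515,-371). I'll grasp it.

Call:
{"method": "drive_tool", "body": {"plan": [[0,0,0,1.3,-2.9,-50,80],[0,0,0,1.3,-2.9,-100,80],[0,0,0,1.3,-2.9,-140,80],[0,0,0,1.3,-2.9,-151,80],[0,0,0,1.3,-2.9,-151,50],[0,0,0,1.3,-2.9,-151,50],[0,0,0,1.3,-2.9,-151,50],[0,0,0,1.3,-2.9,-151,50],[0,0,0,1.3,-2.9,-151,50]], "grip_force": 30}}

```text
time_s: 4.12
ee_pos: [514.2, -372.6, 11.7]
ee_rot: [-27.5, 89.9, -57.7]
force: [-3.2, 1.2, 5.9]
gripper_width: 54.1
```

Call:
{"method": "drive_tool", "body": {"plan": [[0,0,0,0,0,0,50],[0,0,0,0,0,20,50],[0,0,0,0,0,70,50],[0,0,0,0,0,130,50],[0,0,0,0,0,180,50],[0,0,0,0,0,180,50]]}}

```text
time_s: 4.88
ee_pos: [516.3, -374.0, 196.2]
ee_rot: [-10.3, 89.3, -40.5]
force: [0.6, -0.1, -4.6]
gripper_width: 54.4
```

```bash
python3 - <<'E'
from h import *
b=[530.6,93.75,-16.27]
fz=fpt(b,[0,0,1])[0]-fpt(b,[0,0,0])[0];fx=fpt(b,[1,0,0])[0]-fpt(b,[0,0,0])[0]
print(fz,fx,state()['gripper_width'],state()['force'])
# refine the hub from the cameras again
for n in ['scene','side']:
    grab_frame(n)
    for l in ['seat','pin_tip','bar','pivot','foot','base']:
        print(n,l,[(round(d['p'],2),(np.array(d['location'])*[640,480]).round(1)) for d in place_of(n,l)][:2])
tip=fpt(b,[0,-120,112])[0]
# ring underside 40 mm above tip along fz; tool tip 9 above underside; stand 40 further -y
go(tip+fz*(40+9),-fz,fx)
E
```

```text
[-0.04864999 -0.16669394  0.98480775] [ 0.95995212 -0.28016412  0.        ] 54.44400928764582 [ 0.62285421 -0.0889645  -4.5617223 ]
scene seat []
scene pin_tip [(0.72, array([343. , 252.7])), (0.39, array([272.8, 164.1]))]
scene bar [(0.71, array([355.7, 242.1]))]
scene pivot [(0.74, array([310.4, 292. ])), (0.23, array([353.8, 326.3]))]
scene foot [(0.83, array([310.5, 251.1]))]
scene base [(0.81, array([355.4, 326.7]))]
side seat [(0.62, array([300.7, 278.8]))]
side pin_tip []
side bar [(0.3, array([354.1, 346. ]))]
side pivot [(0.25, array([266.6, 220.7]))]
side foot [(0.32, array([333. , 339.1]))]
side base [(0.93, array([304.6, 271.6]))]
turn [ 9.3 -3.9 13.9] shift [-24.5 326.1 -23.8]
```

Call:
{"method": "drive_tool", "body": {"plan": [[2,-1,3,-5,50,0,50],[4,-2,6,-10,100,0,50],[6,-3,10,-15,150,0,50],[9.3,-3.9,13.9,-20,200,0,50],[9.3,-3.9,13.9,-24,230,0,50],[9.3,-3.9,13.9,-24,230,0,50],[9.3,-3.9,13.9,-24,230,0,50]]}}

```text
time_s: 6.45
ee_pos: [490.6, -143.3, 191.9]
ee_rot: [89.3, 80.1, 73.0]
force: [1.0, -0.8, -4.7]
gripper_width: 54.4
```

```bash
python3 - <<'E'
from h import *
print(state()['ee_pos'],state()['gripper_width'])
pose=tool();save('wrist','w2.png')
for l in ['seat','pin_tip','bar','frame','base','ring','pivot','foot']:
    print(l,[(round(d['p'],2),(np.array(d['location'])*[640,480]).round(1)) for d in place_of('wrist',l)][:3])
print(pose[1].as_matrix().round(3))
# where predicted?
b=[530.6,93.75,-16.27]
c=camera_info('wrist');H=c['hand_eye'];K=c['intrinsics']
for k,P in dict(bar=[0,0,235],tip=[0,-120,112],seat=[0,-120,62],foot=[110,-17,224]).items():
    q=H[:3,:3].T@(pose[1].inv().apply(fpt(b,P)[0]-pose[0])-H[:3,3]);th=np.arctan2(np.hypot(q[0],q[1]),q[2])
    print(k,(K[:2,2]+K[0,0]*th*q[:2]/np.hypot(q[0],q[1])).round(1))
E
```

```text
[ 490.59872158 -143.26071011  191.93593177] 54.41991843263008
seat [(0.81, array([294. , 127.8]))]
pin_tip [(0.87, array([283.6, 119.6]))]
bar []
frame [(0.61, array([299.4,  13.6]))]
base [(0.81, array([303.7,  27.6]))]
ring [(0.67, array([328.8, 271.5]))]
pivot []
foot [(0.37, array([302.2,  26.2]))]
[[ 0.05   0.275  0.96 ]
 [ 0.165  0.946 -0.28 ]
 [-0.985  0.173  0.002]]
bar [ 262.3 -142.9]
tip [285.2 120.2]
seat [291.6 124.5]
foot [497.4 -86.6]
```

View pics/w2.png

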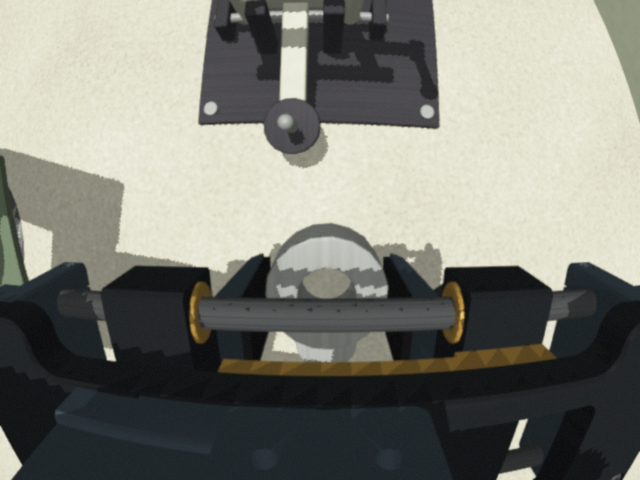

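The wrist picture shows the hub at (292,127) and the pin's tip at (284,120), within 2 px of where my fit puts them. The ring is held level in the jaws around (328,283). Next I check the ring's offset in the tool.

```bash
python3 - <<'E'
from h import *
c=camera_info('wrist');H=c['hand_eye'];K=c['intrinsics']
def pt(t):
    q=H[:3,:3].T@(np.array(t,float)-H[:3,3]);th=np.arctan2(np.hypot(q[0],q[1]),q[2]);return (K[:2,2]+K[0,0]*th*q[:2]/np.hypot(q[0],q[1])).round(1)
for y0 in (-6,-3,0,3,6):
    print(y0,'top+y',pt([-18,y0+28,0]),'hole+y',pt([-18,y0+13,0]),'bot+y',pt([12,y0+28,0]),'holeL',pt([-18,y0,-13]),'R',pt([-18,y0,13]))
im=cv2.imread('pics/w2.png');cv2.imwrite('pics/w2c.png',cv2.resize(im[215:305,255:400],None,fx=5,fy=5,interpolation=cv2.INTER_CUBIC))
b=[530.6,93.75,-16.27];fz=fpt(b,[0,0,1])[0]-fpt(b,[0,0,0])[0];fx=fpt(b,[1,0,0])[0]-fpt(b,[0,0,0])[0]
tip=fpt(b,[0,-120,112])[0]
go(tip+fz*(12+12),-fz,fx);print(fz)
E
```

```text
-6 top+y [325.1 253.9] hole+y [325.2 286.1] bot+y [325.3 237.3] holeL [296.8 312.3] R [353.6 312.3]
-3 top+y [325.1 247.2] hole+y [325.1 279.8] bot+y [325.3 231.6] holeL [296.6 306.4] R [353.7 306.4]
0 top+y [325.1 240.5] hole+y [325.1 273.5] bot+y [325.3 225.9] holeL [296.5 300.4] R [353.9 300.4]
3 top+y [325.1 233.6] hole+y [325.1 267. ] bot+y [325.3 220.1] holeL [296.3 294.3] R [354.1 294.3]
6 top+y [325.1 226.8] hole+y [325.1 260.5] bot+y [325.3 214.2] holeL [296.1 288.1] R [354.2 288.1]
turn [0. 0. 0.] shift [  0.7 100.5 -48.3]
[-0.04864999 -0.16669394  0.98480775]
```

View pics/w2c.png

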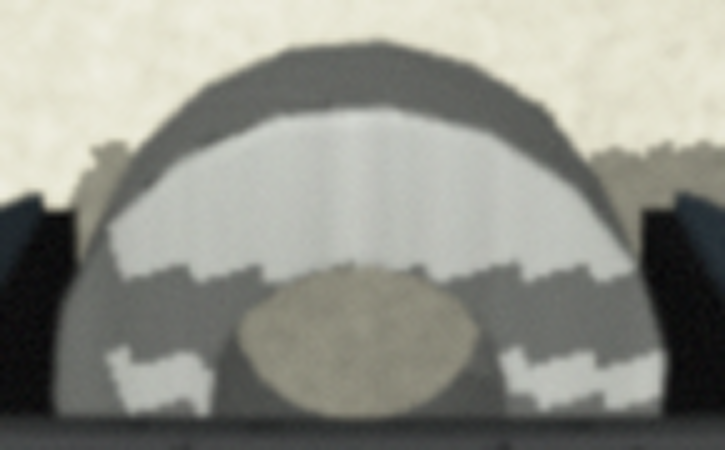

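The ring sits +2 mm along tool y and +1 mm along the jaw axis. I correct for that, go above the pin, and start it over the tip.

Call:
{"method": "drive_tool", "body": {"plan": [[0,0,0,-1,30,0,50],[0,0,0,-2,60,0,50],[0,0,0,-3,85,0,50],[0,0,0,-3,91,0,50],[0,0,0,-3,91,0,50],[0,0,0,-2,95,-24,50],[0,0,0,-1,99,-48,50],[0,0,0,-1,99,-48,50]]}}

```text
time_s: 7.9
ee_pos: [488.0, -44.4, 141.9]
ee_rot: [91.2, 80.0, 74.9]
force: [-0.1, 0.2, -4.0]
gripper_width: 54.1
```

```bash
python3 - <<'E'
from h import *
save('side','s2.png',(250,170,380,310),4)
im=grab_frame('scene')[190:310,280:400];cv2.imwrite('pics/sc2.png',cv2.resize(im,None,fx=4,fy=4)[:,:,::-1])
a=cv2.imread('pics/s2.png')[:480];c=cv2.imread('pics/sc2.png');cv2.imwrite('pics/m2.png',cv2.resize(np.hstack([a[:480,:],c]),(800,384)))
s=state();print(s['ee_pos'],s['force'])
b=[530.6,93.75,-16.27];fz=fpt(b,[0,0,1])[0]-fpt(b,[0,0,0])[0];fx=fpt(b,[1,0,0])[0]-fpt(b,[0,0,0])[0];fy=np.cross(fz,fx)
go(fpt(b,[0,-120,62])[0]+fz*12-2*fy-fx,-fz,fx)
E
```

```text
[489.84379247 -44.68310582 143.97994382] [ 0.51826288 -0.65017661 -4.11256175]
turn [0.  0.1 0.1] shift [  2.5  11.  -62.3]
```

View pics/m2.png

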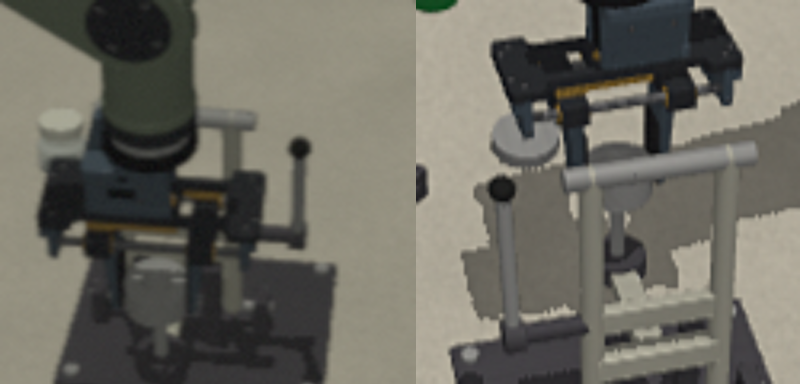

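Both views show the ring centred above the pin and the gripper clear of the frame and kickstand. I lower it.

Call:
{"method": "drive_tool", "body": {"plan": [[0,0,0,0.5,3,-15,50],[0,0,0,1,5.5,-30,50],[0,0,0,2,8,-45,50],[0,0,0,2.5,10,-56,50],[0,0,0,2.5,11,-60,50],[0,0,0,2.5,11,-60,50]]}}

```text
time_s: 8.75
ee_pos: [492.4, -33.6, 83.9]
ee_rot: [89.6, 80.0, 73.3]
force: [0.6, 0.9, -3.9]
gripper_width: 54.6
```

Call:
{"method": "drive_tool", "body": {"plan": [[0,0,0,0,0.3,-2,50],[0,0,0,0,0.3,-2,50],[0,0,0,0,0.3,-2,60],[0,0,0,0,0.3,-2,72],[0,0,0,0,0.3,-2,72],[0,0,0,0,0.3,-2,72],[0,0,0,0,0.3,-2,72]]}}

```text
time_s: 9.62
ee_pos: [492.4, -33.3, 81.9]
ee_rot: [89.5, 80.0, 73.2]
force: [-0.5, 0.1, 0.2]
gripper_width: 72.4
```

Call:
{"method": "drive_tool", "body": {"plan": [[0,0,0,-0.5,-2,12,74],[0,0,0,-1.5,-5,30,74],[0,0,0,-3,-10,60,74],[0,0,0,-5,-17,100,74],[0,0,0,-7,-25,140,60],[0,0,0,-8,-30,190,30],[0,0,0,-8,-30,190,0]]}}

```text
time_s: 10.5
ee_pos: [486.5, -64.3, 276.8]
ee_rot: [86.2, 80.0, 69.9]
force: [0.6, -0.7, 0.0]
gripper_width: 47.0
```

```bash
python3 - <<'E'
from h import *
s=state();print(s['ee_pos'],s['force'],s['gripper_width'])
im=cv2.resize(grab_frame('side')[200:320,250:370],None,fx=3.3,fy=3.3);im2=cv2.resize(grab_frame('scene')[220:340,280:400],None,fx=3.3,fy=3.3)
cv2.imwrite('pics/m3.png',np.hstack([im,im2])[:,:,::-1])
b=[530.6,93.75,-16.27]
for n in ('side','scene'):
    print(n,'ring',[(round(d['p'],2),(np.array(d['location'])*[640,480]).round(1)) for d in place_of(n,'ring')][:5],'seat at',proj(n,fpt(b,[0,-120,62])))
ex=fpt(b,[1,0,0])[0]-fpt(b,[0,0,0])[0];ey=np.cross([0,0,1],ex)
# kickstand: TCP with leg at 105 from pivot; stand 40 mm to -y
a=np.radians(8);L=fpt(b,[110,-105*np.sin(a),100+105*np.cos(a)])[0];print(L)
for dz in (110,-10): go(L-45*ey+[0,0,dz],[0,0,-1],ex)
print(ex,ey)
E
```

```text
[486.46707843 -64.27993021 276.8116985 ] [ 0.62005261 -0.66826475  0.00738846] 46.98055051471972
side ring [(0.93, array([351.4, 425. ])), (0.8, array([373.4, 386.2])), (0.79, array([305.6, 423.9])), (0.52, array([300.8, 278.5]))] seat at [[299.77119841 279.7809193 ]]
scene ring [(0.69, array([284.9, 185. ])), (0.64, array([341.9, 268.5])), (0.62, array([247. , 225.9])), (0.6, array([254.7, 195. ])), (0.25, array([453.6, 404.5]))] seat at [[341.44945587 268.56656719]]
[622.23930932  15.1151941  228.34170951]
turn [-9.6  2.7  0. ] shift [126.1  35.   67.5]
turn [-9.6  2.7  0. ] shift [126.1  35.  -52.5]
[ 0.95995212 -0.28016412  0.        ] [ 0.28016412  0.95995212 -0.        ]
```

View pics/m3.png

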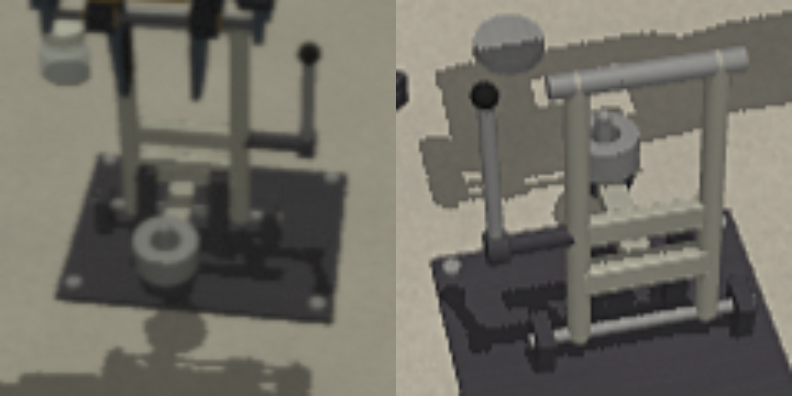

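The ring is seated: its underside is on the seat pixel in both views, and the pin shows through the bore. Now the kickstand.

Call:
{"method": "drive_tool", "body": {"plan": [[-3,1,0,30,0,10,0],[-6,2,0,70,5,10,0],[-9.6,2.7,0,110,20,10,0],[-9.6,2.7,0,126,35,0,0],[-9.6,2.7,0,126,35,-30,0],[-9.6,2.7,0,126,35,-55,0],[-9.6,2.7,0,126,35,-58,0],[-9.6,2.7,0,126,35,-58,0]]}}

```text
time_s: 11.7
ee_pos: [609.2, -28.2, 212.9]
ee_rot: [55.8, 90.0, 39.5]
force: [0.3, -0.4, -0.6]
gripper_width: 0.6
```

```bash
python3 - <<'E'
from h import *
pose=tool();s=state();print(s['ee_pos'],s['force'],s['gripper_width'])
b=[530.6,93.75,-16.27]
im=cv2.resize(grab_frame('side')[160:300,260:400],None,fx=2.8,fy=2.8);im2=cv2.resize(grab_frame('scene')[190:330,260:400],None,fx=2.8,fy=2.8)
cv2.imwrite('pics/m4.png',np.hstack([im,im2])[:,:,::-1])
E
```

```text
[609.23694277 -28.23309406 212.89966654] [ 0.34681561 -0.35822115 -0.55914816] 0.5554246234251111
```

View pics/m4.png

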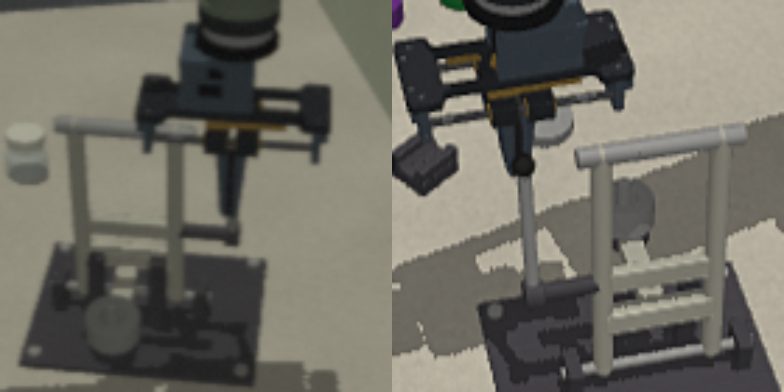

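The closed fingers are on the -y side of the leg, just below and behind the foot. I raise 17 mm so the gripper's end stubs clear the bar, then push.

Call:
{"method": "drive_tool", "body": {"plan": [[0,0,0,0,0,17,0],[0,0,0,3,10,17,0],[0,0,0,6,21,17,0],[0,0,0,9,32,17,0],[0,0,0,13,44,17,0],[0,0,0,16,56,17,0],[0,0,0,19,67,17,0],[0,0,0,22,77,17,0],[0,0,0,22,77,17,0]]}}

```text
time_s: 12.92
ee_pos: [632.1, 49.5, 230.8]
ee_rot: [15.1, 89.9, -1.2]
force: [-0.1, -0.6, -0.4]
gripper_width: 0.5
```

Call:
{"method": "drive_tool", "body": {"plan": [[0,0,0,0,0,20,0],[0,0,0,-6,-20,60,30],[0,0,0,-20,-40,100,60],[0,0,0,-40,-60,120,80],[0,0,0,-60,-60,120,80],[0,0,0,-60,-60,120,80],[0,0,0,-60,-60,120,80]]}}

```text
time_s: 13.8
ee_pos: [572.0, -10.7, 350.2]
ee_rot: [16.0, 89.9, -0.2]
force: [1.3, -0.4, -0.5]
gripper_width: 57.4
```

```bash
python3 - <<'E'
from h import *
pose=tool();s=state();print(s['ee_pos'],s['force'],s['gripper_width'],s['qpos'])
im=cv2.resize(grab_frame('side')[160:300,260:400],None,fx=2.8,fy=2.8);im2=cv2.resize(grab_frame('scene')[220:360,260:400],None,fx=2.8,fy=2.8)
cv2.imwrite('pics/m5.png',np.hstack([im,im2])[:,:,::-1])
for n in ('side','scene'): print([(round(d['p'],2),(np.array(d['location'])*[640,480]).round(1)) for l in ('bar','foot') for d in place_of(n,l)])
b=[530.6,93.75,-16.27]
print([proj(n,fpt(b,[0,0,235])) for n in ('side','scene')])
fz=fpt(b,[0,0,1])[0]-fpt(b,[0,0,0])[0];fx=fpt(b,[1,0,0])[0]-fpt(b,[0,0,0])[0];fy=np.cross(fz,fx)
B=fpt(b,[0,0,235])[0]
for z in (fy,-fy):
    for h in (80,-19): go(B+fz*h,-fz,z)
E
```

```text
[572.04752596 -10.65885054 350.2140882 ] [ 1.30463902 -0.36056665 -0.48293007] 57.43829246389757 [-2.22119098e+00  1.51314102e+01  7.49381880e+01  3.45229817e-03
  8.98310623e+01  1.40573948e+01]
[(0.96, array([302.1, 209.1])), (0.25, array([303.8, 261.4])), (0.65, array([304.4, 207.7])), (0.63, array([344. , 255.6]))]
[(0.67, array([356.4, 239.4])), (0.92, array([318.4, 347.5]))]
[array([[303.32763213, 205.99512515]]), array([[355.38509009, 242.02667191]])]
turn [ 5.3 -9.7 89.7] shift [-57.2  51.6 -10.1]
turn [ 5.3 -9.7 89.7] shift [ -52.3   68.1 -107.6]
turn [  9.8   5.4 -89.8] shift [-57.2  51.6 -10.1]
turn [  9.8   5.4 -89.8] shift [ -52.3   68.1 -107.6]
```

View pics/m5.png

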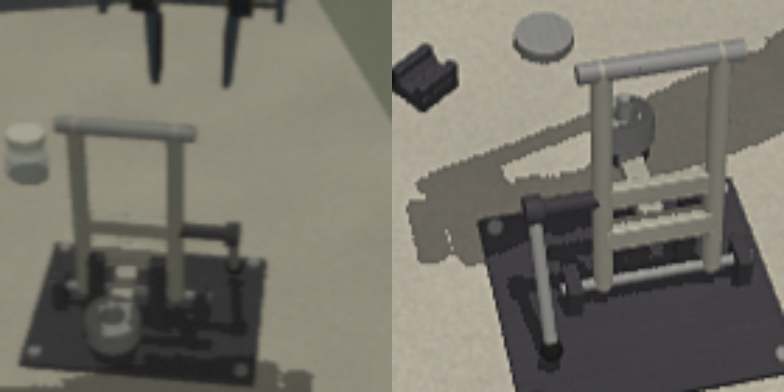

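The kickstand is fully down in both views, with the foot at about (318,348) in scene. The ring is still seated and the frame still leaning. The bar's middle agrees with the fit. Now I turn above the bar and descend.

Call:
{"method": "drive_tool", "body": {"plan": [[0.5,-1,10,0,0,0,80],[1,-2,20,-10,5,0,80],[2,-3,30,-20,10,0,80],[2.5,-4,40,-30,20,0,80],[3,-5,50,-40,30,0,80],[3.5,-6.5,60,-50,40,0,80],[4,-7.5,70,-57,52,0,80],[4.7,-8.7,80,-57,52,0,80],[5.3,-9.7,89.7,-57,52,0,80],[5.3,-9.7,89.7,-57,52,-10,80]]}}

```text
time_s: 15.35
ee_pos: [516.1, 41.5, 340.4]
ee_rot: [-0.3, 79.9, 73.3]
force: [0.1, 0.2, 0.6]
gripper_width: 79.7
```

```bash
python3 - <<'E'
from h import *
pose=tool();s=state();print(s['ee_pos'],s['gripper_width'],s['qpos'].round(1))
b=[530.6,93.75,-16.27];fz=fpt(b,[0,0,1])[0]-fpt(b,[0,0,0])[0];fx=fpt(b,[1,0,0])[0]-fpt(b,[0,0,0])[0];fy=np.cross(fz,fx)
B=fpt(b,[0,0,235])[0]
for h in (30,-19): go(B+fz*h,-fz,fy)
save('wrist','w3.png');c=camera_info('wrist');H=c['hand_eye'];K=c['intrinsics']
print([(round(d['p'],2),(np.array(d['location'])*[640,480]).round(1)) for d in place_of('wrist','bar')])
for x in(-70,0,70):
    q=H[:3,:3].T@(pose[1].inv().apply(fpt(b,[x,0,235])[0]-pose[0])-H[:3,3]);th=np.arctan2(np.hypot(q[0],q[1]),q[2]);print((K[:2,2]+K[0,0]*th*q[:2]/np.hypot(q[0],q[1])).round(1))
E
```

```text
[516.06686611  41.46353558 340.36734277] 79.71366294131325 [ -3.    8.3  85.8   9.8  83.6 -77.5]
turn [-0.   0.1  0.2] shift [  1.6   8.1 -49.4]
turn [-0.   0.1  0.2] shift [  4.   16.3 -97.6]
[(0.82, array([323.8, 245.4]))]
[325.3 141.9]
[325.7 242.8]
[326.  331.2]
```

View pics/w3.png

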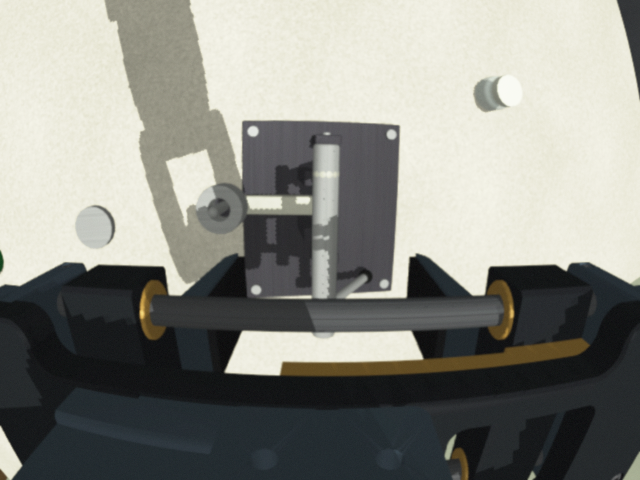

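The wrist picture shows the bar centred between the jaws, running from column 326, row 140, down to row 335. That matches the prediction. I descend and grip.

Call:
{"method": "drive_tool", "body": {"plan": [[0,0,0,1,5,-30,80],[0,0,0,2,10,-60,80],[0,0,0,4,15,-88,70],[0,0,0,4,16,-97,50],[0,0,0,4,16,-97,30],[0,0,0,4,16,-97,5],[0,0,0,4,16,-97,5],[0,0,0,4,16,-97,5],[0,0,0,4,16,-97,5],[0,0,0,4,16,-97,5]], "grip_force": 20}}

```text
time_s: 16.7
ee_pos: [519.0, 57.5, 242.1]
ee_rot: [0.9, 80.0, 74.4]
force: [-0.6, -0.2, 3.3]
gripper_width: 17.8
```

```bash
python3 - <<'E'
from h import *
p,r=tool();s=state();print(p,s['gripper_width'],s['force'])
b=[530.6,93.75,-16.27]
ex=np.array([0.96,-0.28,0])
for t in (8,6,4,2,0,-.5):
    B=fpt(b,[0,0,216],t)[0]-fpt(b,[0,0,216],10)[0]; print(t,'turn',(-(10-t)*ex).round(2),'shift',B.round(1))
E
```

```text
[518.96934573  57.4573469  242.08701519] 17.79832213448087 [-0.6175424  -0.17879528  3.26524943]
8 turn [-1.92  0.56 -0.  ] shift [2.1 7.1 1.2]
6 turn [-3.84  1.12 -0.  ] shift [ 4.2 14.3  2.1]
4 turn [-5.76  1.68 -0.  ] shift [ 6.3 21.5  2.8]
2 turn [-7.68  2.24 -0.  ] shift [ 8.4 28.8  3.1]
0 turn [-9.6  2.8 -0. ] shift [10.5 36.   3.3]
-0.5 turn [-10.08   2.94  -0.  ] shift [11.  37.8  3.3]
```

Gripped at 17.8 mm, which is the 18 mm bar. Raising.

Call:
{"method": "drive_tool", "body": {"plan": [[-1,0.3,0,1,3.5,0.6,5],[-1.9,0.6,0,2,7,1.2,5],[-2.9,0.8,0,3,10.7,1.7,5],[-3.8,1.1,0,4.2,14.3,2.1,5],[-4.8,1.4,0,5.2,18,2.5,5],[-5.8,1.7,0,6.3,21.5,2.8,5],[-6.7,2,0,7.3,25,3,5],[-7.7,2.2,0,8.4,28.8,3.1,5],[-8.7,2.5,0,9.5,32.5,3.2,5],[-9.6,2.8,0,10.5,36,3.3,5]]}}

```text
time_s: 17.95
ee_pos: [530.4, 93.6, 245.4]
ee_rot: [170.6, 89.9, -116.0]
force: [3.5, -5.2, -1.0]
gripper_width: 17.3
```

Call:
{"method": "drive_tool", "body": {"plan": [[0,0,0,0,0,0,5],[0,0,0,0,0,0,5],[0,0,0,0,0,0,5],[0,0,0,0,0,0,5]]}}

```text
time_s: 18.45
ee_pos: [530.3, 93.4, 245.4]
ee_rot: [170.2, 89.9, -116.3]
force: [1.8, -4.0, 1.4]
gripper_width: 17.5
```

```bash
python3 - <<'E'
from h import *
p,r=tool();s=state();print(p,s['gripper_width'],s['force'],s['torque'])
b=[530.6,93.75,-16.27]
im=cv2.resize(grab_frame('side')[170:310,240:380],None,fx=2.8,fy=2.8);im2=cv2.resize(grab_frame('scene')[220:360,260:400],None,fx=2.8,fy=2.8)
cv2.imwrite('pics/m6.png',np.hstack([im,im2])[:,:,::-1])
print('grasp pt',p+r.apply([-19,0,0]),'bar upright',fpt(b,[0,0,235],0))
F=dict(seat=[0,-120,62],pin_tip=[0,-120,112],pivot=[110,0,100],ring=[0,-120,62])
for n in ('side','scene'):
  for l in F:
    print(n,l,[(round(d['p'],2),(np.array(d['location'])*[640,480]).round(1).tolist()) for d in place_of(n,l)][:4],[(t,proj(n,fpt(b,F[l],t))[0].round(1).tolist()) for t in (10,0)])
E
```

```text
[530.33037887  93.42097597 245.37813819] 17.45456386920589 [ 1.78359874 -3.9533188   1.36367781] [-0.5285209  -0.47768589 -0.28076943]
grasp pt [530.34081315  93.4420866  264.3781236 ] bar upright [[530.6   93.75 265.  ]]
side seat [(0.89, [302.7, 271.0]), (0.69, [304.6, 199.1]), (0.38, [340.0, 235.2])] [(10, [299.8, 279.8]), (0, [300.1, 271.8])]
side pin_tip [(0.93, [302.4, 257.4])] [(10, [299.3, 268.0]), (0, [300.0, 257.7])]
side pivot [(0.6, [343.8, 235.7])] [(10, [341.7, 243.1]), (0, [342.0, 239.3])]
side ring [(0.96, [306.8, 424.7]), (0.79, [374.6, 387.6]), (0.59, [301.5, 271.1]), (0.56, [351.9, 426.3])] [(10, [299.8, 279.8]), (0, [300.1, 271.8])]
scene seat [(0.93, [343.6, 262.6])] [(10, [341.4, 268.6]), (0, [342.7, 265.6])]
scene pin_tip [(0.78, [348.3, 250.2]), (0.28, [314.6, 232.6])] [(10, [341.4, 253.5]), (0, [343.6, 252.5])]
scene pivot [] [(10, [310.1, 295.3]), (0, [311.7, 300.7])]
scene ring [(0.8, [248.2, 225.4]), (0.73, [285.1, 188.6]), (0.7, [255.9, 197.2]), (0.54, [343.4, 263.9])] [(10, [341.4, 268.6]), (0, [342.7, 265.6])]
```

View pics/m6.png

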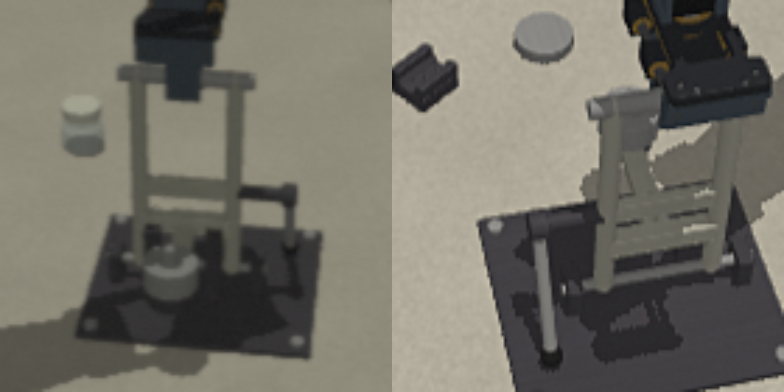

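The frame is upright in both views, with the ring on the hub and the kickstand down. The grasp point is within 1 mm of the expected upright bar position, and the ~4 N holding force is as described. I hand it in.

```bash
python3 -c "
from workcell import *
print(env.job_done());print(state()['ee_pos'],state()['gripper_width'],state()['force'])"
```

```text
the job is handed in; nothing more can be done
None
the job is handed in; nothing more can be done
```

I slipped the grey steel ring down over the pin and let go, flipped the kickstand fully down, then raised the frame by its top bar. The job was handed in at about 18.5 s with the gripper still holding the bar; no verdict was reported.

My last checks before handing in:
- **Frame:** the grasp point was within 1 mm of where the bar's middle should be with the frame upright. The jaws read 17.5 mm on the 18 mm bar, and the holding force was about 4 N.
- **Ring:** it was found within 2 px of the upright seat position in both views.
- **Kickstand:** both views show it fully down. I judged this by eye and did not measure its angle.
- **Disagreements:** the point detector was 3 to 5 px off for the pivot (side view) and the pin tip (scene view). In the scene view the pivot was not found at all. I took these as detector noise, since the other points agreed with an upright frame.
- **Loose things:** the disc, V-block and jar looked undisturbed and I saw no contact with them, but I did not re-measure their positions.

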